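Fit the missing cabinet feet, then hold the glue clamp

TASK

The upturned white cabinet base panel in the clamping fixture is missing two of its four black feet: take spares from the wooden rack and push one fully home, upright, into each empty socket, leaving the feet that are already fitted in their sockets and the remaining spare in the rack. Then press the black pad of the spring-loaded clamp handle down until its orange pointer stands in the green band of the gauge post, never down into the red, and keep pressing: finish while still holding the handle there. Leave the glue bottle, the mug, the screwdriver and the screw jar where they are.

Things in the scene. Friction and masses are not known exactly. Their poses are not given: they have to be found in the camera images.
- foot1_grip (a point): Black cabinet foot, stem down: stem 18 dia x 22 mm, tapered tip; above it a 30 mm dia cylinder 50 mm tall, whose flat underside is the shoulder; 40 g. The point is on its axis, 26 mm above the shoulder, 24 mm below the top; z along the axis, up. Seated in socket or rack, the point is 26 mm above the mouth. Five alike: two sit in sockets, three are spares in the rack, names in any order.
- foot2_grip (a point): Another cabinet foot, as foot1_grip.
- foot3_grip (a point): Another cabinet foot, as foot1_grip.
- foot4_grip (a point): Another cabinet foot, as foot1_grip.
- foot5_grip (a point): Another cabinet foot, as foot1_grip.
- socket1_seat (a point): One of four grey socket rings on the white panel: 52 mm dia, 24 mm high, hole 21 mm dia, mouth (top face) 54 mm above the bench. The point lies on its axis 26 mm above the mouth, where the grip point of a fully seated foot comes to lie; z up. They stand in a 110 by 150 mm rectangle. Two are empty at the start; which ones differs, numbers not tied to corners.
- socket2_seat (a point): Another socket mouth, as socket1_seat.
- socket3_seat (a point): Another socket mouth, as socket1_seat.
- socket4_seat (a point): Another socket mouth, as socket1_seat.
- rack: Fixed light wood block 160 x 160 x 54 mm, origin at the centre of its underside, with four blind holes 21 mm dia, 26 mm deep, at x = +-40, y = +-40 mm; three hold spare feet, one is empty.
- fixture: Fixed board 280 (x) by 440 (y) by 12 mm, y from -135 to +305. Origin on the bench under the centre of the white panel (180 x 220 mm, top at 30 mm). Blue clamp pedestal, 122 mm high, at x +100, y +215, with the handle's hinge (along y, 100 mm up). Gauge post, 34 x 12 mm, 175 mm high, at x -55, y +279: white on top, green from 111 to 133 mm above the bench, red below.
- handle (a joint): Clamp handle angle (rad): 0 at rest (0.42 above level, on its stop), grows as it is pressed down; lower stop 0.5. Pointer mid green at 0.28, in green from 0.21 to 0.35, in the red beyond. Spring return: about 4 N on the pad to start it, 9 N at 0.28, 14 N at the lower stop; springs up when let go. It also moves a small aluminium jaw beside the panel by a few mm.
- handle_pad (a point): Centre of the top face of the black pad, 64 (along the handle) x 52 mm, at the handle's free end, 160 mm from the hinge towards the fixture's -x; moves with the handle. About 172 mm above the bench at rest, about 130 mm in mid green. The thin orange pointer sticks out of its +y side, level with the pad's mid-thickness (8 mm below this face). z is up at rest and tips with the handle.
- glue: Bystander: yellow glue bottle, 60 mm dia, 170 mm high, near the back; origin under its centre.
- mug: Bystander: green mug, 76 mm dia, 100 mm high, on the bench in front of the fixture; origin under its centre.
- screwdriver: Bystander: screwdriver lying between the robot and the rack; origin under its middle.
- screw_jar: Bystander: small clear jar, 40 mm dia, 42 mm high, on the fixture board in front of the white panel; origin under its centre.
There are look-alikes about, which are no part of the job. Leave any purple look-alike of the part that bears foot3_grip alone. What is shaped like the part that bears foot2_grip but blue or yellow is not meant.

How it is judged:
By the outcome, as a careful person would: the job done as asked, in the order asked, and still so for the second after the job is handed in, while the arm keeps its last pose, push and grip.
It also fails if it takes over 53 s, if anything falls off the work surface, if the arm or the gripper's body presses on something with over 40 N, if the wrist force passes 120 N, or if a joint passes its speed limit or range.

ROBOT

A 6-joint arm with a two-finger parallel gripper is mounted at the origin on the work surface. World frame = base frame: x ahead of the robot, y to its left, z up, the work surface at z = 0. Lengths are in m, angles in rad, forces in N, time in s.
With the tool pointing down it reaches from about 0.25 to 0.8 m from the base axis. Payload 3.9 kg.
Tool frame: the origin (TCP) lies at the very end of the fingers, on their centre line; the grasp point (between the pads) lies behind it (ctrl.grip_point_offset is the z of the grasp point in the tool frame, in m); z points along the fingers, y is the line along which they close (so a half turn about z gives the same grasp; the last joint's range is limited). The gripper opens to 85 mm and grips with 20 to 120 N. Pads are 22 mm wide; open, the fingers measure 114 mm over their backs; the gripper's body (76 mm by 85 mm) begins 54 mm behind the grasp point. The pads swing forward as they close: fully open they stand 13 mm farther back than shut.
Start: joints at [1.313, 0.26, -0.138, 1.173, 0, 1.571], TCP at [0.134, 0.508, 0.231] pointing down, gripper open.
Joint ranges: [-2.78, 2.78], [-0.83, 1.72], [-1.28, 1.37], [-1.9, 2.12], [-1.57, 1.48], [-3.14, 3.14]. Speed limits (rad/s): [2.57, 2.57, 3.14, 3.14, 3.14, 3.14].

INTERFACE

Orientations are given as a rotation vector (axis times angle).
In Python, from station import ctrl, imaging, job gives the robot as it stands. The module is installed in compiled form; this text tells all that it offers.
- The arm moves only by the shell command python3 -m handwheel 'ROWS'. ROWS is a JSON object of lists of equal length, an entry for each row: "travel": the shift along the tool's x, y, z scaled (see below), a list of three; "twist": the turn, a rotation vector about the tool's x, y, z scaled (see below), a list of three; "claw": the opening, from 0 (shut) to 1 (fully open). In form: {"travel": [[tx, ty, tz], ...], "twist": [[rx, ry, rz], ...], "claw": [claw, ...]}. A call has 1 to 5 rows; each row shifts and turns the commanded pose from where the row before left it, along the tool's axes as they then stand; what a row does not reach is not made up. The controller multiplies each number of a shift by 25 mm and each number of a turn by 0.12 rad. A row lasts 1/12 s, in which the tool goes at most 41.7 mm and 7.16 degrees, less where a joint would pass 70% of its speed; a pose out of reach is approached as far as the arm can. A call with a number of a shift or a turn outside -1 to 1 is refused whole. A call with a gripper value outside its range is refused whole. The fingers move at their own pace and stop on an object; the grip force is fixed at half the most. Time passes only in rows, so rows that do not move let the fingers close. It gives the time, the measured TCP pose, the force, the opening and the grip force at its end, in the units of the state.
- ctrl.get_obs(): the state, without advancing time (a new reading comes with each control period).
- imaging.snapshot(name): name is "scene" or "top" or "wrist"; returns the picture (420x560x3 uint8, red, green, blue); there is no depth.
- imaging.camera_params(name): a dict with "K" (3x3 intrinsics, pixels), "pose" (4x4, takes a point from camera to world coordinates). Camera axes: x right, y up, looking along -z (the intrinsics and any distortion apply to the point x, -y, -z); pixel columns grow to the right and rows downward; lengths in m; the calibration is good to about 2 mm. A picture is of the moment at which its call begins: read the wrist's pose just before it. camera_params takes no time and is no camera call; for the wrist camera it gives the pose at the moment of the call.
- job.job_done(): hands the job in; it is judged then, once.
The state is a dict: "time_s": time; "joints": joint angles; "qvel": joint speeds; "joint_efforts": joint torques, N m; "ee_pos": TCP position; "eef_rot": TCP orientation; "contact_force": force on the tool from outside, world axes, zero at the start; "torque": the same for the moment, N m; "gripper_width": finger opening in m; "grasp_force": force on a finger pad.
Only numpy, scipy, OpenCV 4.12 (cv2) and the standard library are available. Lean on these libraries where they do the work, as an engineer would, in place of code of your own. Each camera call takes 0.05 s, during which the arm holds its last target. There are 200 camera calls.

## Working session

There is one attempt and no reset: what is moved stays moved. The work goes in short steps, Python scripts to look and compute and a shell command to move; the robot and the scene stay as the last step left them, time stands still between calls to the robot, and variables do not carry over. Pictures are saved under pics/ and viewed, at most 10 in all, crops included, and the job is handed in when it is done.

```bash
mkdir -p pics; python3 - <<'E'
from station import ctrl, imaging
import cv2,numpy as np
o=ctrl.get_obs();print(o, ctrl.grip_point_offset)
for n in("scene","top"):
    im=imaging.snapshot(n);cv2.imwrite(f"pics/{n}0.png",im[:,:,::-1]);p=imaging.camera_params(n);print(n,p)
E
```

```text
{'time_s': 0.0, 'joints': array([ 1.31297692e+00,  2.60687058e-01, -1.39399278e-01,  1.17269467e+00,
       -3.77391380e-06,  1.57079068e+00]), 'qvel': array([-0.00083707,  0.00033778,  0.00273489, -0.00123946,  0.00041603,
       -0.00140489]), 'joint_efforts': array([-3.15259094e-04, -4.05676031e+01,  2.53922689e+01,  1.87566632e-02,
        8.75671094e-05,  3.97831016e-06]), 'ee_pos': array([0.13368483, 0.50697638, 0.23045188]), 'eef_rot': array([-4.03819744e-01, -3.11527606e+00,  3.09216715e-03]), 'contact_force': array([-1.33753196,  0.65417168,  0.02076205]), 'torque': array([ 0.02386553, -0.0113519 ,  0.00568921]), 'grasp_force': 0.0, 'gripper_width': 0.0853600726211383} -0.0187
scene {'K': array([[427.14457944,   0.        , 274.8692204 ],
       [  0.        , 427.14457944, 210.06287274],
       [  0.        ,   0.        ,   1.        ]]), 'pose': array([[ 0.2054919 , -0.56199762,  0.80120643,  1.44642786],
       [ 0.97859586,  0.12728245, -0.16170751, -0.27835187],
       [-0.01110028,  0.81728688,  0.57612406,  0.78307786],
       [ 0.        ,  0.        ,  0.        ,  1.        ]])}
top {'K': array([[396.62492114,   0.        , 279.70151438],
       [  0.        , 396.62492114, 214.78784846],
       [  0.        ,   0.        ,   1.        ]]), 'pose': array([[-0.00698028,  0.9837    , -0.17968192,  0.30466559],
       [-0.99994838, -0.00553981,  0.00851731, -0.06534035],
       [ 0.00738308,  0.1797321 ,  0.98368789,  1.15285029],
       [ 0.        ,  0.        ,  0.        ,  1.        ]])}
```

View pics/top0.png

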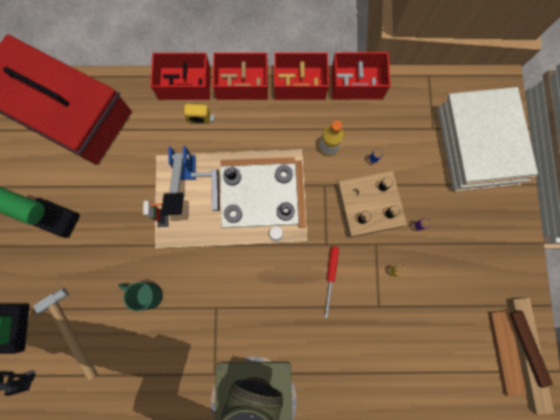

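View pics/scene0.png

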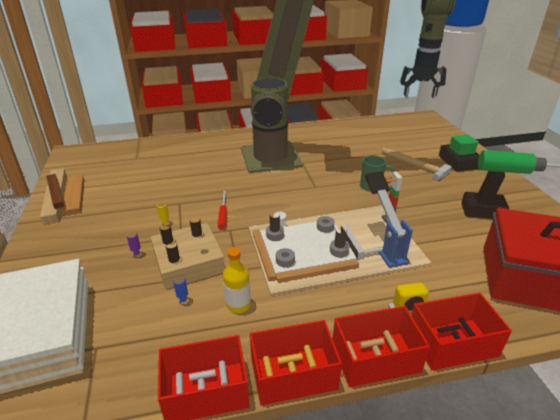

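The top view shows sockets at (232,175) and (286,211) holding feet, and (284,173) and (233,213) empty. The rack spares are at (386,184), (363,217) and (393,212), with the empty hole at (356,191). The look-alikes are blue (375,156), purple (420,225) and yellow (395,271), all standing outside the rack. The black feet in the rack fit the description, so I'll confirm them in an enlarged crop.

```bash
cat > h.py <<'E'
import numpy as np,cv2
from scipy.spatial.transform import Rotation as R
from station import ctrl, imaging
def ray(P,u,v,z):
    K,T=P["K"],P["pose"]; d=np.array([(u-K[0,2])/K[0,0],-(v-K[1,2])/K[1,1],-1]); d=T[:3,:3]@d; o=T[:3,3]
    return o+d*(z-o[2])/d[2]
def proj(P,X):
    K,T=P["K"],P["pose"]; c=T[:3,:3].T@(np.asarray(X,float)-T[:3,3]); return K[0,0]*c[0]/-c[2]+K[0,2], K[1,1]*-c[1]/-c[2]+K[1,2]
E
python3 - <<'E'
from h import *
im=cv2.imread("pics/top0.png"); c=im[135:255,140:440]
cv2.imwrite("pics/topc.png",cv2.resize(c[:,:],None,fx=2.66,fy=2.66,interpolation=cv2.INTER_CUBIC))
a=cv2.resize(im[140:240,140:320],None,fx=4.4,fy=4.4,interpolation=cv2.INTER_CUBIC)
cv2.imwrite("pics/topa.png",a)
P=imaging.camera_params("top")
for n,u,v,z in[("s1",232,175,.054),("s2",284,173,.054),("s3",233,213,.054),("s4",286,211,.054),("r_empty",356,191,.054),("f",386,184,.09),("f",363,217,.09),("f",393,212,.09)]: print(n,ray(P,u,v,z).round(4))
E
```

```text
s1 [0.6221 0.0611 0.054 ]
s2 [ 0.6273 -0.0881  0.054 ]
s3 [0.5112 0.0566 0.054 ]
s4 [ 0.5161 -0.0927  0.054 ]
r_empty [ 0.5731 -0.2929  0.054 ]
f [ 0.5838 -0.3695  0.09  ]
f [ 0.4914 -0.3015  0.09  ]
f [ 0.5048 -0.3843  0.09  ]
```

View pics/topc.png

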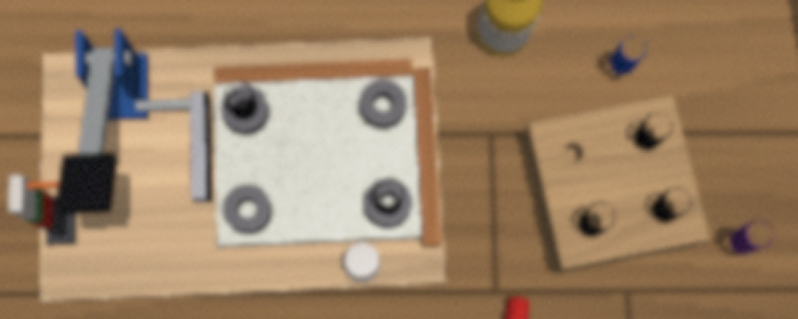

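Picture: the three black spares are seated in the rack. The blue and purple pieces stand outside it and are ignored. The sockets form a 110 x 150 rectangle, as expected. Next I'll plan the approach to the rack for a wrist view.

```bash
cat >> h.py <<'E'
def st():
    o=ctrl.get_obs(); return o,np.array(o["ee_pos"]),R.from_rotvec(o["eef_rot"])
def go(target,yaw=None):
    """units of travel (tool axes) to target TCP, tool-down turn needed so tool x lies at world yaw"""
    o,p,r=st(); M=r.as_matrix(); print("t",round(o["time_s"],2),"p",p.round(4),"yaw x",np.arctan2(M[1,0],M[0,0]).round(4),"tilt",(r.inv().apply([0,0,-1])).round(4),"w",round(o["gripper_width"],4),"F",np.round(o["contact_force"],1),"j",np.round(o["joints"],2))
    print("travel",(M.T@(np.array(target)-p)/.025).round(3))
    if yaw is not None:
        c,s=np.cos(yaw),np.sin(yaw); G=np.array([[c,s,0],[s,-c,0],[0,0,-1.]])
        print("twist",((r.inv()*R.from_matrix(G)).as_rotvec()/.12).round(3))
E
python3 - <<'E'
from h import *
go([.50,-.34,.30],np.pi)
print(st()[2].as_matrix().round(3)); P=imaging.camera_params("wrist"); print(P)
print(st()[2].as_matrix().T@(P["pose"][:3,3]-st()[1]), st()[2].as_matrix().T@P["pose"][:3,:3])
E
```

```text
t 0.1 p [0.1337 0.5071 0.2305] yaw x 2.8838 tilt [0.     0.0018 1.    ] w 0.0852 F [-0.5  0.1  0.3] j [ 1.31  0.26 -0.14  1.17 -0.    1.57]
travel [-22.806 -29.032  -2.727]
twist [-1.500e-02 -2.000e-03 -2.148e+00]
[[-0.967  0.255 -0.   ]
 [ 0.255  0.967 -0.002]
 [-0.    -0.002 -1.   ]]
{'K': array([[291.34684603,   0.        , 276.38735422],
       [  0.        , 291.34684603, 207.86327348],
       [  0.        ,   0.        ,   1.        ]]), 'pose': array([[ 0.25527954, -0.93225976, -0.25636711,  0.06995842],
       [ 0.96686481,  0.24554155,  0.06986973,  0.52528384],
       [-0.00218796, -0.26570865,  0.96405089,  0.37356632],
       [ 0.        ,  0.        ,  0.        ,  1.        ]])}
[ 0.06627323  0.00112659 -0.14302328] [[-3.41459694e-04  9.64053530e-01  2.65707875e-01]
 [ 9.99999852e-01  2.16462840e-04  4.99713749e-04]
 [ 4.24234923e-04  2.65708006e-01 -9.64053461e-01]]
```

```bash
T='{"travel":[[-0.76,-0.97,-0.1],[-0.76,-0.97,-0.1],[-0.76,-0.97,-0.1],[-0.76,-0.97,-0.1],[-0.76,-0.97,-0.1]],"twist":[[0,0,0],[0,0,0],[0,0,0],[0,0,0],[0,0,0]],"claw":[1,1,1,1,1]}' ; unset T
python3 -m handwheel '{"travel":[[-0.76,-0.97,-0.1],[-0.76,-0.97,-0.1],[-0.76,-0.97,-0.1],[-0.76,-0.97,-0.1],[-0.76,-0.97,-0.1]],"twist":[[0,0,0],[0,0,0],[0,0,0],[0,0,0],[0,0,0]],"claw":[1,1,1,1,1]}'
python3 -c "
from h import *
go([.50,-.34,.30],np.pi)"
```

```text
time_s: 0.52
ee_pos: [0.1949, 0.3645, 0.2434]
eef_rot: [-0.403, -3.115, 0.002]
contact_force: [0.1, 0.2, 0.9]
gripper_width: 0.0851
grasp_force: 0.0
t 0.52 p [0.1949 0.3645 0.2434] yaw x 2.8845 tilt [-0.      0.0011  1.    ] w 0.0851 F [0.1 0.2 0.9] j [ 1.08  0.06 -0.35  1.16 -0.    1.34]
travel [-18.97  -24.153  -2.237]
twist [-9.000e-03 -1.000e-03 -2.143e+00]
```

```bash

python3 -m handwheel '{"travel":[[-0.76,-0.97,-0.1],[-0.76,-0.97,-0.1],[-0.76,-0.97,-0.1],[-0.76,-0.97,-0.1],[-0.76,-0.97,-0.1]],"twist":[[0,0,0],[0,0,0],[0,0,0],[0,0,0],[0,0,0]],"claw":[1,1,1,1,1]}' >/dev/null
python3 -m handwheel '{"travel":[[-0.76,-0.97,-0.1],[-0.76,-0.97,-0.1],[-0.76,-0.97,-0.1],[-0.76,-0.97,-0.1],[-0.76,-0.97,-0.1]],"twist":[[0,0,0],[0,0,0],[0,0,0],[0,0,0],[0,0,0]],"claw":[1,1,1,1,1]}' >/dev/null
python3 -m handwheel '{"travel":[[-0.76,-0.97,-0.1],[-0.76,-0.97,-0.1],[-0.76,-0.97,-0.1],[-0.76,-0.97,-0.1],[-0.76,-0.97,-0.1]],"twist":[[0,0,0],[0,0,0],[0,0,0],[0,0,0],[0,0,0]],"claw":[1,1,1,1,1]}' >/dev/null
python3 -m handwheel '{"travel":[[-0.76,-0.97,-0.1],[-0.76,-0.97,-0.1],[-0.76,-0.97,-0.1],[-0.76,-0.97,-0.1],[-0.76,-0.97,-0.1]],"twist":[[0,0,0],[0,0,0],[0,0,0],[0,0,0],[0,0,0]],"claw":[1,1,1,1,1]}' >/dev/null
python3 -m handwheel '{"travel":[[-0.76,-0.97,-0.1],[-0.76,-0.97,-0.1],[-0.76,-0.97,-0.1],[-0.7,-0.9,0],[0,0,0]],"twist":[[0,0,0],[0,0,0],[0,0,-0.8],[0,0,-0.9],[0,0,-0.9]],"claw":[1,1,1,1,1]}' >/dev/null
python3 -c "
from h import *
go([.50,-.34,.30],np.pi+.14)
P=imaging.camera_params('wrist');im=imaging.snapshot('wrist');cv2.imwrite('pics/w1.png',im[:,:,::-1])
np.savez('w1.npz',K=P['K'],pose=P['pose'])
print(P['pose'][:3,3])"
```

```text
t 2.6 p [ 0.4908 -0.3141  0.2995] yaw x -3.0852 tilt [1.0e-04 1.6e-03 1.0e+00] w 0.0854 F [1.7 0.2 0.1] j [-0.57  0.34  0.16  1.39 -0.   -0.62]
travel [-0.309 -1.056 -0.019]
twist [-0.014  0.    -0.697]
[ 0.42487776 -0.31679676  0.4424974 ]
```

View pics/w1.png

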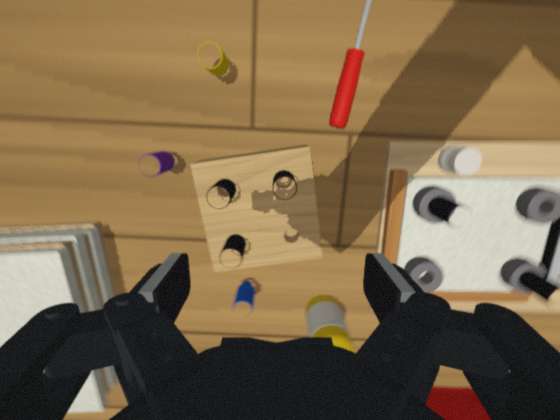

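The wrist view shows the rack corners at about (192,162), (308,147), (322,256), (216,271), with spares at (221,193), (285,186), (235,250). The empty sockets are at (424,276) and (545,205).

```bash
python3 - <<'E'
from h import *
P=dict(np.load("w1.npz"))
c=[ray(P,u,v,.054) for u,v in[(192,162),(308,147),(322,256),(216,271)]]
for x in c: print(x.round(4))
c=np.array(c); print("ctr",c.mean(0).round(4),"sides",[np.linalg.norm(c[i]-c[i-1]).round(3) for i in range(4)])
d=[c[3]-c[0],c[2]-c[1]]; e=[c[0]-c[1],c[3]-c[2]]
yaw=np.mean([np.arctan2(x[1],x[0]) for x in d]+[np.arctan2(x[0],-x[1]) for x in e]); print("yaw",yaw)
im=cv2.imread("pics/w1.png"); S=5;x0,y0=180,140
big=cv2.resize(im[y0:y0+120,x0:x0+155],None,fx=S,fy=S,interpolation=cv2.INTER_CUBIC)
ctr=c.mean(0);Rz=lambda v:ctr+np.array([np.cos(yaw)*v[0]-np.sin(yaw)*v[1],np.sin(yaw)*v[0]+np.cos(yaw)*v[1],0])
t=np.linspace(0,2*np.pi,40)
for sx in(-.04,.04):
  for sy in(-.04,.04):
    q=Rz((sx,sy)); print(sx,sy,q.round(4))
    for z,r,col in((.054,.015 ,(0,255,0)),(.104,.015,(0,0,255)),(.054,.0105,(255,0,0))):
      pts=[((np.array(proj(P,[q[0]+r*np.cos(a),q[1]+r*np.sin(a),z]))-[x0,y0]+.5)*S).astype(int) for a in t]
      cv2.polylines(big,[np.array(pts)],True,col,1)
cv2.imwrite("pics/w1c.png",big)
for n,u,v in(("s2",424,276),("s3",545,205)): print(n,ray(P,u,v,.054).round(4))
E
```

```text
[ 0.4751 -0.4269  0.054 ]
[ 0.4471 -0.2749  0.054 ]
[ 0.6003 -0.2416  0.054 ]
[ 0.6331 -0.3949  0.054 ]
ctr [ 0.5389 -0.3346  0.054 ] sides [np.float64(0.161), np.float64(0.155), np.float64(0.157), np.float64(0.157)]
yaw 0.2018641937588943
-0.04 -0.04 [ 0.5077 -0.3818  0.054 ]
-0.04 0.04 [ 0.4917 -0.3034  0.054 ]
0.04 -0.04 [ 0.5861 -0.3658  0.054 ]
0.04 0.04 [ 0.5701 -0.2874  0.054 ]
s2 [ 0.6237 -0.0881  0.054 ]
s3 [0.5068 0.0574 0.054 ]
```

View pics/w1c.png

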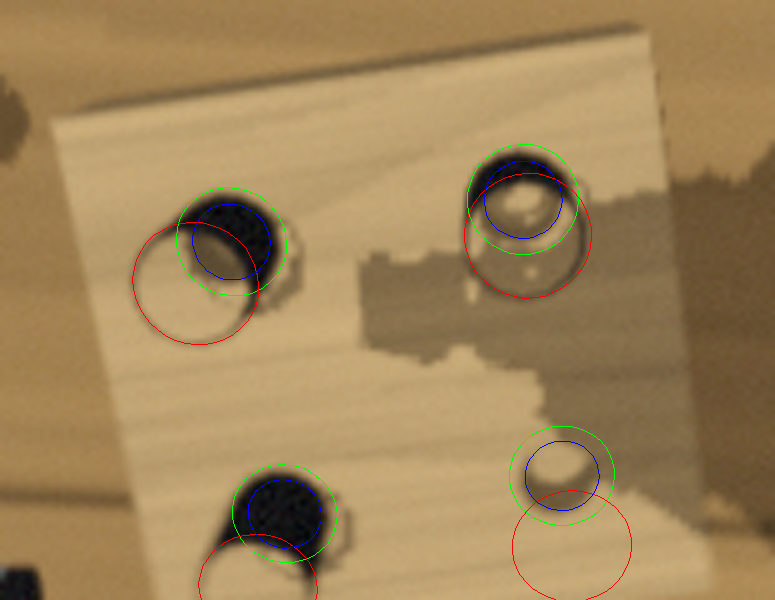

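The overlay fits the rack: the hole (blue), bases (green) and tops (red) are within about 1 px. I take the spare at rack (+40,-40), world (0.586,-0.366).

```bash

python3 -m handwheel '{"travel":[[0,0,0],[0,0,0]],"twist":[[0,0,-0.6],[0,0,-0.6]],"claw":[0.7,0.7]}' >/dev/null
python3 -c "
from h import *
go([.586,-.366,.15],np.pi+.2)"
```

```text
t 2.82 p [ 0.4883 -0.3093  0.3006] yaw x -2.9425 tilt [-0.0013 -0.0015  1.    ] w 0.0642 F [-0.3  0.7  1. ] j [-0.56  0.34  0.15  1.39  0.   -0.76]
travel [-3.39  -3.006  6.015]
twist [ 0.013 -0.011 -0.007]
```

```bash

python3 -m handwheel '{"travel":[[-0.6,-0.5,0.8],[-0.6,-0.5,0.8],[-0.6,-0.5,0.8],[-0.6,-0.5,0.8],[-0.5,-0.5,0.8]],"twist":[[0,0,0],[0,0,0],[0,0,0],[0,0,0],[0,0,0]],"claw":[0.7,0.7,0.7,0.7,0.7]}' >/dev/null
python3 -m handwheel '{"travel":[[-0.49,-0.5,1],[0,0,1],[0,0,0]],"twist":[[0,0,0],[0,0,0],[0,0,0]],"claw":[0.7,0.7,0.7]}' >/dev/null
python3 -c "
from h import *
go([.586,-.366,.061],np.pi+.2)
P=imaging.camera_params('wrist');im=imaging.snapshot('wrist');q=[.586,-.366]
t=np.linspace(0,2*np.pi,40)
b=im[:,:,::-1].copy()
for z in(.054,.104):
  cv2.polylines(b,[np.array([proj(P,[q[0]+.015*np.cos(a),q[1]+.015*np.sin(a),z]) for a in t]).astype(int)],True,(0,0,255) if z>.1 else (0,255,0),1)
cv2.imwrite('pics/w2.png',b)"
```

```text
t 3.48 p [ 0.5837 -0.364   0.1446] yaw x -2.9448 tilt [-0.0083 -0.008   0.9999] w 0.0594 F [-1.2  1.1 -1.1] j [-0.56  0.59  0.17  1.16  0.   -0.75]
travel [-0.104 -0.123  3.341]
twist [ 0.067 -0.069 -0.027]
```

View pics/w2.png

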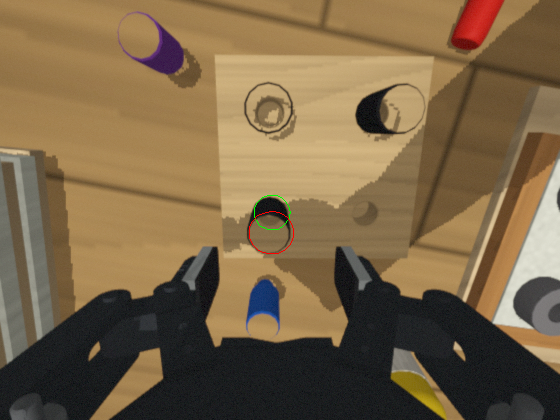

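The wrist view confirms the target spare at (271,232), matching the overlay. The blue look-alike at (264,305) is clear of the fingers.

```bash

python3 -m handwheel '{"travel":[[-0.1,-0.1,0.8],[0,0,0.85],[0,0,0.85],[0,0,0.85],[0,0,0]],"twist":[[0.06,-0.06,0],[0,0,0],[0,0,0],[0,0,0],[0,0,0]],"claw":[0.7,0.7,0.7,0.7,0.7]}'
python3 -m handwheel '{"travel":[[0,0,0],[0,0,0],[0,0,0],[0,0,0],[0,0,0]],"twist":[[0,0,0],[0,0,0],[0,0,0],[0,0,0],[0,0,0]],"claw":[0,0,0,0,0]}'
python3 -c "
from h import *
go([.586,-.366,.061],np.pi+.2);print(ctrl.get_obs()['grasp_force'])"
```

```text
time_s: 3.95
ee_pos: [0.5877, -0.3669, 0.0653]
eef_rot: [-0.309, 3.123, -0.004]
contact_force: [-0.0, -0.3, -1.1]
gripper_width: 0.0594
grasp_force: 0.0
time_s: 4.37
ee_pos: [0.5915, -0.3692, 0.0707]
eef_rot: [-0.31, 3.115, -0.013]
contact_force: [-1.5, 1.3, 6.8]
gripper_width: 0.0282
grasp_force: 59.4
t 4.37 p [ 0.5915 -0.3692  0.0707] yaw x -2.9434 tilt [0.0105 0.0095 0.9999] w 0.0282 F [-1.5  1.3  6.8] j [-0.56  0.63  0.05  0.97  0.   -0.76]
travel [0.194 0.172 0.383]
twist [-0.079  0.087 -0.015]
59.36595797538757
```

```bash

python3 -m handwheel '{"travel":[[0,0,0],[0,0,0],[0,0,0]],"twist":[[0,0,0],[0,0,0],[0,0,0]],"claw":[0,0,0]}'
```

```text
time_s: 4.62
ee_pos: [0.5915, -0.3692, 0.0706]
eef_rot: [-0.31, 3.115, -0.013]
contact_force: [-0.6, 1.3, 7.3]
gripper_width: 0.0284
grasp_force: 59.4
```

```bash

python3 -m handwheel '{"travel":[[0,0,-0.5],[0,0,-0.8],[0,0,-1],[0,0,-1],[0,0,-1]],"twist":[[0,0,0],[0,0,0],[0,0,0],[0,0,0],[0,0,0]],"claw":[0,0,0,0,0]}'
python3 -m handwheel '{"travel":[[0,0,-1],[0,0,-1],[0,0,0]],"twist":[[0,0,0],[0,0,0],[0,0,0]],"claw":[0,0,0]}'
python3 - <<'E'
from h import *
go([.56,-.20,.21],np.pi+.04)
Pt=imaging.camera_params('top')
print(ray(Pt,330,148,.03),ray(Pt,336,126,.17))
im=imaging.snapshot('wrist');cv2.imwrite('pics/w3.png',im[:,:,::-1])
E
```

```text
time_s: 5.03
ee_pos: [0.5894, -0.3683, 0.1773]
eef_rot: [-0.31, 3.117, -0.012]
contact_force: [-0.7, 0.2, -0.1]
gripper_width: 0.0276
grasp_force: 59.3
time_s: 5.28
ee_pos: [0.5914, -0.3696, 0.2328]
eef_rot: [-0.309, 3.109, -0.022]
contact_force: [0.9, -1.3, 0.9]
gripper_width: 0.0284
grasp_force: 59.3
t 5.28 p [ 0.5914 -0.3696  0.2328] yaw x -2.9435 tilt [0.0158 0.0156 0.9998] w 0.0284 F [ 0.9 -1.3  0.9] j [-0.56  0.55  0.33  1.32 -0.   -0.76]
travel [-0.088  6.913  0.806]
twist [-0.119  0.142  1.316]
[ 0.71071572 -0.22597196  0.03      ] [ 0.72068578 -0.22354456  0.17      ]
```

View pics/w3.png

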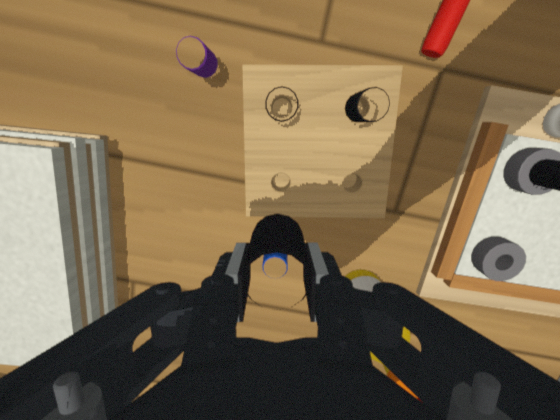

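The spare is in the grip, with its stem end at about (277,225) and the rack hole it left now empty at (281,181). Next I'll locate the stem in the tool frame.

```bash
python3 - <<'E'
from h import *
im=cv2.imread("pics/w3.png").max(2); m=im<55
for v in range(208,262,4):
    c=np.where(m[v,230:330])[0]+230; print(v,c.min() if len(c) else None,c.max() if len(c) else None,len(c))
# tool->cam fixed
P=imaging.camera_params("wrist"); M=st()[2].as_matrix();p=st()[1]
for s in(.012,.0167):
  for x in(-.002,0,.002,.004):
    f=lambda X:np.array(proj(P,p+M@np.array(X)))
    t=np.linspace(0,2*np.pi,60)
    a=np.array([f([x+.015*np.cos(q),.015*np.sin(q),s]) for q in t]); b=np.array([f([x+.007*np.cos(q),.007*np.sin(q),s+.022]) for q in t])
    print(s,x,"shoulder u",a[:,0].min().round(),a[:,0].max().round(),"v",a[:,1].min().round(),a[:,1].max().round(),"tip u",b[:,0].min().round(),b[:,0].max().round(),"v",b[:,1].min().round(),b[:,1].max().round())
E
```

```text
208 None None 0
212 None None 0
216 267 287 21
220 261 293 33
224 257 297 41
228 255 299 45
232 253 301 49
236 252 302 51
240 251 303 53
244 246 307 62
248 245 308 64
252 244 309 63
256 230 329 41
260 242 329 31
0.012 -0.002 shoulder u 249.0 302.0 v 225.0 274.0 tip u 265.0 286.0 v 226.0 246.0
0.012 0 shoulder u 249.0 302.0 v 222.0 271.0 tip u 265.0 286.0 v 223.0 244.0
0.012 0.002 shoulder u 249.0 302.0 v 219.0 267.0 tip u 265.0 286.0 v 220.0 241.0
0.012 0.004 shoulder u 249.0 302.0 v 215.0 264.0 tip u 265.0 286.0 v 217.0 238.0
0.0167 -0.002 shoulder u 250.0 301.0 v 223.0 270.0 tip u 265.0 286.0 v 224.0 244.0
0.0167 0 shoulder u 250.0 301.0 v 219.0 267.0 tip u 265.0 286.0 v 221.0 241.0
0.0167 0.002 shoulder u 250.0 301.0 v 216.0 264.0 tip u 265.0 286.0 v 218.0 238.0
0.0167 0.004 shoulder u 250.0 301.0 v 213.0 261.0 tip u 265.0 286.0 v 215.0 235.0
```

```bash

python3 -m handwheel '{"travel":[[0,0.6,0.1],[0,1,0.1],[0,1,0.1],[0,1,0.1],[0,1,0.1]],"twist":[[-0.06,0.07,0],[-0.06,0.07,0],[0,0,0],[0,0,0],[0,0,0]],"claw":[0,0,0,0,0]}' >/dev/null
python3 -m handwheel '{"travel":[[0,1,0.1],[0,1,0.1],[-0.6,0.8,0.4],[-0.8,0.8,0.5],[-0.8,0.8,0.5]],"twist":[[0,0,0],[0,0,0],[0,0,0],[0,0,0],[0,0,0]],"claw":[0,0,0,0,0]}' >/dev/null
python3 -m handwheel '{"travel":[[-0.8,0.8,0.5],[-0.6,0.6,0.5],[0,0,0],[0,0,0]],"twist":[[0,0,0],[0,0,0],[0,0,0],[0,0,0]],"claw":[0,0,0,0]}' >/dev/null
cat >> h.py <<'E'
def toolpt(X):
    o,p,r=st(); return p+r.as_matrix()@np.array(X)
def circ(b,P,q,z,r,col,S=1,o=(0,0)):
    t=np.linspace(0,2*np.pi,60); pts=np.array([proj(P,[q[0]+r*np.cos(a),q[1]+r*np.sin(a),z]) for a in t])
    cv2.polylines(b,[((pts-np.array(o)+.5)*S).astype(int)],True,col,1)
E
python3 - <<'E'
from h import *
go([.629,-.088,.12],np.pi+.2)
print("stem at",toolpt([.0037,.001,.0387]).round(4))
P=imaging.camera_params('wrist');im=imaging.snapshot('wrist')[:,:,::-1].copy(); cv2.imwrite('pics/w4raw.png',im); np.savez('w4.npz',K=P['K'],pose=P['pose'])
x0,y0=170,80;S=2.8
b=cv2.resize(im[y0:y0+210,x0:x0+280],None,fx=S,fy=S,interpolation=cv2.INTER_CUBIC)
for r,c in((.026,(0,0,255)),(.0105,(0,255,0))): circ(b,P,(.625,-.088),.054,r,c,S,(x0,y0))
q=toolpt([.0037,.001,.0167]);circ(b,P,q,q[2],.015,(255,255,0),S,(x0,y0))
q=toolpt([.0037,.001,.0387]);circ(b,P,q,q[2],.007,(255,255,0),S,(x0,y0))
cv2.imwrite('pics/w4.png',b)
E
```

```text
t 6.5 p [ 0.6231 -0.0928  0.1455] yaw x -2.9408 tilt [-0.015  -0.009   0.9998] w 0.0285 F [ 0.3 -0.5 -1. ] j [-0.15  0.5  -0.    1.09  0.   -0.35]
travel [-0.285  0.134  1.018]
twist [ 0.075 -0.125  0.006]
stem at [ 0.6186 -0.0924  0.1069]
```

View pics/w4.png

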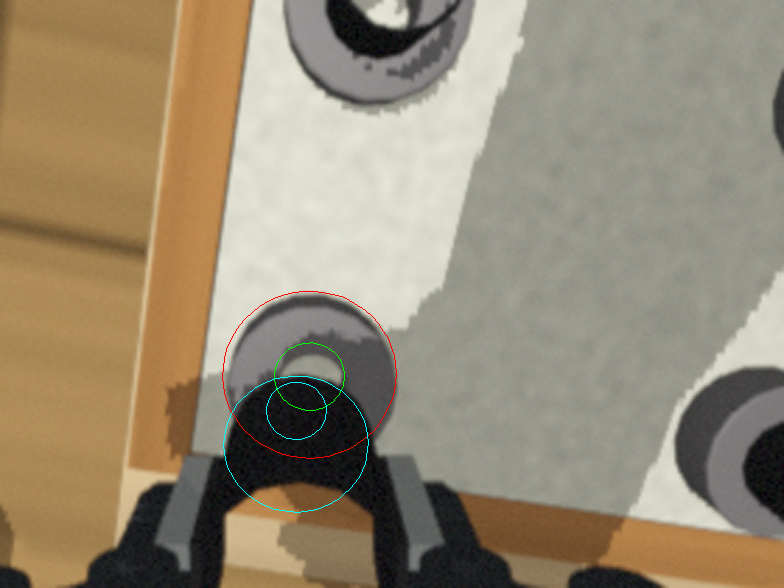

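The picture shows the empty ring's true centre near (313,385) in the crop, about 3 mm beyond the overlay. That puts the socket at about (0.628,-0.087), which agrees with the top camera. The stem model (cyan) matches the held foot.

```bash

python3 -m handwheel '{"travel":[[-0.2,0.1,0.4],[-0.2,0.04,0.4],[0,0,0.4],[0,0,0.2],[0,0,0]],"twist":[[0.075,-0.12,0],[0,0,0],[0,0,0],[0,0,0],[0,0,0]],"claw":[0,0,0,0,0]}' >/dev/null
python3 -c "
from h import *
go([.6317,-.0874,.098],np.pi+.2);print('stem at',toolpt([.0037,.001,.0387]).round(4))"
```

```text
t 6.97 p [ 0.6325 -0.0899  0.1113] yaw x -2.9443 tilt [1.1e-03 7.0e-04 1.0e+00] w 0.0283 F [ 0.6  0.9 -1.2] j [-0.14  0.52 -0.05  1.   -0.   -0.34]
travel [0.013 0.104 0.531]
twist [-0.005  0.009 -0.022]
stem at [ 0.6287 -0.0897  0.0726]
```

```bash

python3 -m handwheel '{"travel":[[0,0.12,0.2],[0,0,0.3],[0,0,0],[0,0,0]],"twist":[[0,0,0],[0,0,0],[0,0,0],[0,0,0]],"claw":[0,0,0,0]}' >/dev/null
python3 - <<'E'
from h import *
go([.6317,-.0874,.080],np.pi+.2);print('stem at',toolpt([.0037,.001,.0387]).round(4))
P=imaging.camera_params('wrist');im=imaging.snapshot('wrist')[:,:,::-1].copy()
x0,y0=200,150;S=4.5
b=cv2.resize(im[y0:y0+130,x0:x0+160],None,fx=S,fy=S,interpolation=cv2.INTER_CUBIC)
for r,c in((.026,(0,0,255)),(.0105,(0,255,0))): circ(b,P,(.6279,-.0871),.054,r,c,S,(x0,y0))
q=toolpt([.0037,.001,.0387]);circ(b,P,q,q[2],.007,(255,255,0),S,(x0,y0))
cv2.imwrite('pics/w5.png',b)
E
```

```text
t 7.3 p [ 0.6332 -0.0865  0.1002] yaw x -2.9434 tilt [0.0037 0.0015 1.    ] w 0.0279 F [-0.3 -0.2 -0.5] j [-0.14  0.53 -0.07  0.97 -0.   -0.33]
travel [ 0.069 -0.023  0.806]
twist [-0.012  0.031 -0.015]
stem at [ 0.6295 -0.0863  0.0614]
```

View pics/w5.png

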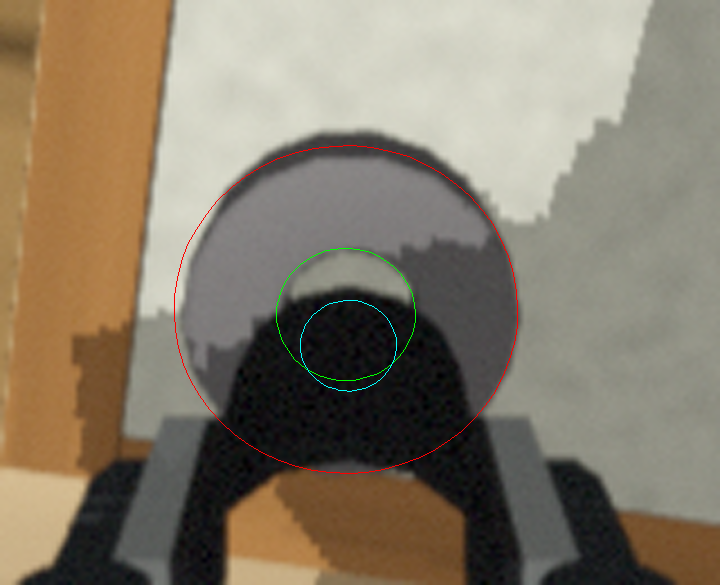

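The socket ring centre is at (352,311) in the crop and the stem tip is centred at about (349,340). The residual is about 1 mm, so I insert gently.

```bash

python3 -m handwheel '{"travel":[[0.05,0,0.2],[0,0,0.2],[0,0,0]],"twist":[[0,0.02,0],[0,0,0],[0,0,0]],"claw":[0,0,0]}'
python3 -m handwheel '{"travel":[[0,0,0.2],[0,0,0.1],[0,0,0]],"twist":[[0,0,0],[0,0,0],[0,0,0]],"claw":[0,0,0]}'
```

```text
time_s: 7.6
ee_pos: [0.6318, -0.0867, 0.0895]
eef_rot: [-0.311, 3.125, -0.002]
contact_force: [-0.1, -1.0, -0.3]
gripper_width: 0.0283
grasp_force: 59.3
time_s: 7.85
ee_pos: [0.632, -0.0867, 0.0823]
eef_rot: [-0.311, 3.125, -0.002]
contact_force: [0.1, 1.2, -1.0]
gripper_width: 0.0284
grasp_force: 59.3
```

```bash

python3 -m handwheel '{"travel":[[0,0,0.2],[0,0,0.2],[0,0,0]],"twist":[[0,0,0],[0,0,0],[0,0,0]],"claw":[0,0,0]}'
python3 -m handwheel '{"travel":[[0,0,0.2],[0,0,0.2],[0,0,0]],"twist":[[0,0,0],[0,0,0],[0,0,0]],"claw":[0,0,0]}'
```

```text
time_s: 8.1
ee_pos: [0.632, -0.0866, 0.0719]
eef_rot: [-0.311, 3.125, -0.002]
contact_force: [0.4, 0.1, -1.2]
gripper_width: 0.0282
grasp_force: 59.3
time_s: 8.35
ee_pos: [0.633, -0.0867, 0.0704]
eef_rot: [-0.31, 3.119, -0.004]
contact_force: [-12.4, 2.1, 37.5]
gripper_width: 0.0284
grasp_force: 63.1
```

The foot seated at the expected height (TCP z 0.0704, against 0.0707 in the rack). I'll ease off, open and rise.

```bash

python3 -m handwheel '{"travel":[[0,0,-0.3],[0,0,0],[0,0,0],[0,0,0],[0,0,0]],"twist":[[0,0,0],[0,0,0],[0,0,0],[0,0,0],[0,0,0]],"claw":[0,0.7,0.7,0.7,0.7]}'
python3 -m handwheel '{"travel":[[0,0,-0.5],[0,0,-1],[0,0,-1],[0,0,-1],[0,0,-1]],"twist":[[0,0,0],[0,0,0],[0,0,0],[0,0,0],[0,0,0]],"claw":[0.7,0.7,0.7,0.7,0.7]}'
python3 -m handwheel '{"travel":[[0,0,-1],[0,0,0],[0,0,0]],"twist":[[0,0,0],[0,0,0],[0,0,0]],"claw":[0.7,0.7,0.7]}'>/dev/null
python3 - <<'E'
from h import *
go([.56,-.20,.21],np.pi+.2)
go([.496,-.302,.15],np.pi+.2)
P=imaging.camera_params('wrist');im=imaging.snapshot('wrist')[:,:,::-1].copy();cv2.imwrite('pics/w6.png',im)
for z in(.054,.104):circ(im,P,(.6279,-.0865),z,.015,(0,0,255))
t=imaging.snapshot('top')[:,:,::-1].copy();cv2.imwrite('pics/top6.png',t)
b=np.hstack([cv2.resize(im[100:380,130:430],None,fx=1.3,fy=1.3),cv2.resize(t[150:230,210:310],(400,364),interpolation=cv2.INTER_CUBIC)[:364]])
cv2.imwrite('pics/m6.png',b)
E
```

```text
time_s: 8.77
ee_pos: [0.632, -0.0867, 0.0694]
eef_rot: [-0.311, 3.125, -0.002]
contact_force: [0.4, -0.3, -0.4]
gripper_width: 0.0599
grasp_force: 0.0
time_s: 9.18
ee_pos: [0.6317, -0.0866, 0.1829]
eef_rot: [-0.311, 3.126, -0.002]
contact_force: [0.3, 0.4, 0.1]
gripper_width: 0.0594
grasp_force: 0.0
t 9.43 p [ 0.6333 -0.0868  0.209 ] yaw x -2.9434 tilt [0.0048 0.0027 1.    ] w 0.0598 F [ 0.7 -0.8 -0.8] j [-0.14  0.46  0.11  1.22 -0.   -0.33]
travel [ 3.766 -3.864 -0.048]
twist [-0.022  0.04  -0.015]
t 9.43 p [ 0.6333 -0.0868  0.209 ] yaw x -2.9434 tilt [0.0048 0.0027 1.    ] w 0.0598 F [ 0.7 -0.8 -0.8] j [-0.14  0.46  0.11  1.22 -0.   -0.33]
travel [ 7.09  -7.354  2.345]
twist [-0.022  0.04  -0.015]
```

View pics/m6.png

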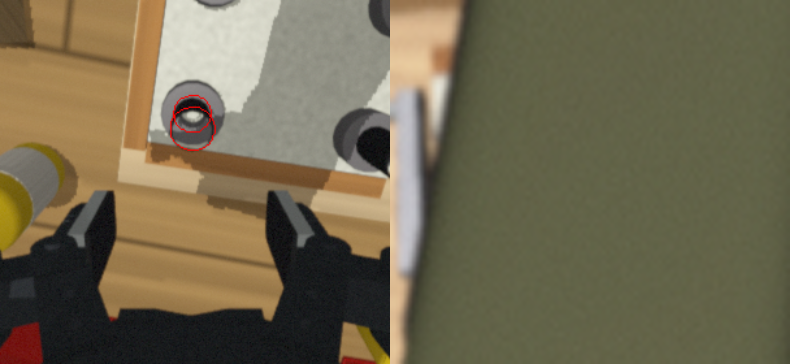

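Picture: the foot sits in the socket, with its top ring matching the seated model at (192,130). All my picture views are used, so the rest is numeric. On to the second spare at rack (-40,+40), and meanwhile I'll refine the other empty socket from the relation between the two sockets in the saved top image.

```bash

python3 -m handwheel '{"travel":[[0.75,-0.77,0],[0.75,-0.77,0],[0.75,-0.77,0],[0.75,-0.77,0],[0.75,-0.77,0]],"twist":[[0,0,0],[0,0,0],[0,0,0],[0,0,0],[0,0,0]],"claw":[0.7,0.7,0.7,0.7,0.7]}' >/dev/null
python3 -m handwheel '{"travel":[[0.87,-0.91,0.6],[0.87,-0.91,0.6],[0.87,-0.91,0.6],[0.87,-0.91,0.6],[0,0,0]],"twist":[[0,0,0],[0,0,0],[0,0,0],[0,0,0],[0,0,0]],"claw":[0.7,0.7,0.7,0.7,0.7]}' >/dev/null
python3 - <<'E'
from h import *
go([.4934,-.3064,.14],np.pi+.2)
P=imaging.camera_params('wrist');im=imaging.snapshot('wrist')[:,:,::-1].copy();cv2.imwrite('pics/w7.png',im);np.savez('w7.npz',K=P['K'],pose=P['pose'])
# s2->s3 in top0
Pt=imaging.camera_params('top')
S=6
g=cv2.resize(cv2.cvtColor(cv2.imread('pics/top0.png'),6),None,fx=S,fy=S,interpolation=cv2.INTER_CUBIC)
u,v=proj(Pt,[.6273,-.0881,.054]);
for h in(9,11,13):
  a=lambda q:int(round((q+.5)*S))
  T=g[a(v)-h*S:a(v)+h*S,a(u)-h*S:a(u)+h*S]
  X=g[a(213)-20*S:a(213)+20*S,a(233)-20*S:a(233)+20*S]
  r=cv2.matchTemplate(X,T,cv2.TM_CCOEFF_NORMED);_,m,_,l=cv2.minMaxLoc(r)
  uu=(a(233)-20*S+l[0]+h*S)/S-.5; vv=(a(213)-20*S+l[1]+h*S)/S-.5
  print(h,m,uu,vv,"s3-s2",(ray(Pt,uu,vv,.054)-ray(Pt,(a(u))/S-.5,a(v)/S-.5,.054)).round(4))
E
```

```text
t 10.37 p [ 0.4859 -0.308   0.1429] yaw x -2.9491 tilt [-0.0065 -0.0027  1.    ] w 0.0596 F [ 0.4 -0.  -0.6] j [-0.56  0.4  -0.17  1.01 -0.   -0.76]
travel [-0.307  0.006  0.113]
twist [ 0.023 -0.054 -0.063]
9 0.9548149108886719 233.5 212.5 s3-s2 [-0.1146  0.1433  0.    ]
11 0.8712436556816101 233.5 212.66666666666666 s3-s2 [-0.1151  0.1433  0.    ]
13 0.6845058798789978 233.66666666666666 212.5 s3-s2 [-0.1146  0.1428  0.    ]
```

```bash

python3 -m handwheel '{"travel":[[-0.31,0,0.6],[0,0,0.8],[0,0,0.8],[0,0,0.8],[0,0,0.1]],"twist":[[0.02,-0.05,-0.06],[0,0,0],[0,0,0],[0,0,0],[0,0,0]],"claw":[0.7,0.7,0.7,0.7,0.7]}'
python3 -c "
from h import *
go([.4934,-.3064,.066],np.pi+.2)"
```

```text
time_s: 10.83
ee_pos: [0.498, -0.3017, 0.0665]
eef_rot: [-0.324, 3.122, 0.003]
contact_force: [-0.4, 0.9, -0.5]
gripper_width: 0.0596
grasp_force: 0.0
t 10.83 p [ 0.498  -0.3017  0.0665] yaw x -2.9349 tilt [ 0.0032 -0.0014  1.    ] w 0.0596 F [-0.4  0.9 -0.5] j [-0.55  0.47 -0.27  0.83  0.   -0.75]
travel [ 0.219 -0.144  0.018]
twist [0.012 0.026 0.056]
```

```bash

python3 -m handwheel '{"travel":[[0.2,-0.14,0],[0,0,0]],"twist":[[0,0,0],[0,0,0]],"claw":[0.7,0.7]}' | sed -n 2,4p
python3 -m handwheel '{"travel":[[0,0,0],[0,0,0],[0,0,0],[0,0,0],[0,0,0]],"twist":[[0,0,0],[0,0,0],[0,0,0],[0,0,0],[0,0,0]],"claw":[0,0,0,0,0]}'
python3 -m handwheel '{"travel":[[0,0,0],[0,0,0]],"twist":[[0,0,0],[0,0,0]],"claw":[0,0]}'
python3 -c "
from h import *
go([.4934,-.3064,.066],np.pi+.2)"
```

```text
ee_pos: [0.4958, -0.309, 0.0708]
eef_rot: [-0.322, 3.117, -0.005]
contact_force: [0.2, 0.1, 0.3]
time_s: 11.42
ee_pos: [0.4966, -0.3077, 0.0721]
eef_rot: [-0.322, 3.114, -0.002]
contact_force: [-0.1, 4.7, 5.1]
gripper_width: 0.0288
grasp_force: 58.6
time_s: 11.58
ee_pos: [0.4966, -0.3076, 0.0721]
eef_rot: [-0.322, 3.114, -0.002]
contact_force: [-0.5, 4.0, 4.4]
gripper_width: 0.0289
grasp_force: 58.6
t 11.58 p [ 0.4966 -0.3076  0.0721] yaw x -2.9354 tilt [0.0109 0.0024 0.9999] w 0.0289 F [-0.5  4.   4.4] j [-0.56  0.46 -0.27  0.83  0.01 -0.76]
travel [0.12  0.075 0.241]
twist [-0.02   0.091  0.051]
```

```bash

python3 -m handwheel '{"travel":[[0,0,-0.5],[0,0,-1],[0,0,-1],[0,0,-0.6],[0,0,-0.6]],"twist":[[0,0,0],[0,0,0],[0,0,0],[0,0,-1],[0,0,-1]],"claw":[0,0,0,0,0]}' >/dev/null
python3 -m handwheel '{"travel":[[0,0,-0.6],[0,0,-0.4],[0,0,-0.4],[0,0,-0.3],[0,0,0]],"twist":[[0,0,-1],[0,0,-1],[0,0,-1],[0,0,-1],[0,0,-1]],"claw":[0,0,0,0,0]}' >/dev/null
python3 -m handwheel '{"travel":[[0,0,0],[0,0,0],[0,0,0],[0,0,0],[0,0,0]],"twist":[[0,0,-1],[0,0,-1],[0,0,-1],[0,0,-1],[0,0,-0.7]],"claw":[0,0,0,0,0]}'
python3 -c "
from h import *
go([.512,.053,.16],-np.pi/2+.04)"
```

```text
time_s: 12.83
ee_pos: [0.495, -0.3088, 0.2064]
eef_rot: [-2.266, 2.169, -0.015]
contact_force: [0.6, 0.1, -1.3]
gripper_width: 0.0282
grasp_force: 59.1
t 12.83 p [ 0.495  -0.3088  0.2064] yaw x -1.527 tilt [-0.0036  0.0101  0.9999] w 0.0282 F [ 0.6  0.1 -1.3] j [-0.56  0.36 -0.05  1.14  0.   -2.17]
travel [-14.433  -1.295   1.818]
twist [-0.084 -0.03   0.032]
```

```bash

python3 -m handwheel '{"travel":[[-0.6,0,0],[-1,-0.1,0],[-1,-0.1,0],[-1,-0.1,0],[-1,-0.1,0]],"twist":[[-0.08,-0.03,0],[0,0,0],[0,0,0],[0,0,0],[0,0,0]],"claw":[0,0,0,0,0]}' >/dev/null
python3 -m handwheel '{"travel":[[-1,-0.1,0],[-1,-0.1,0],[-1,-0.1,0],[-1,-0.1,0],[-1,-0.1,0]],"twist":[[0,0,0],[0,0,0],[0,0,0],[0,0,0],[0,0,0]],"claw":[0,0,0,0,0]}' >/dev/null
python3 -m handwheel '{"travel":[[-1,-0.1,0],[-1,-0.1,0],[-1,-0.1,0.6],[-0.8,0,0.6],[0,0,0.4]],"twist":[[0,0,0],[0,0,0],[0,0,0],[0,0,0],[0,0,0]],"claw":[0,0,0,0,0]}' >/dev/null
python3 -m handwheel '{"travel":[[0,0,0],[0,0,0]],"twist":[[0,0,0],[0,0,0]],"claw":[0,0]}' >/dev/null
cat > fit.py <<'E'
from h import *
def shot(n):
    P=imaging.camera_params('wrist');o,p,r=st();im=imaging.snapshot('wrist')[:,:,::-1].copy();cv2.imwrite(f'pics/{n}.png',im)
    np.savez(n+'.npz',K=P['K'],pose=P['pose'],p=p,M=r.as_matrix()); return P,im
def score(P,g,q,z,radii,n=180):
    """mean outward intensity contrast across circle edges, only on visible (non-tool) arc pixels"""
    t=np.linspace(0,2*np.pi,n,endpoint=False); tot=0
    for r,sgn in radii:
        v=[]
        for a in t:
            i=proj(P,[q[0]+(r-.0012)*np.cos(a),q[1]+(r-.0012)*np.sin(a),z]);o=proj(P,[q[0]+(r+.0012)*np.cos(a),q[1]+(r+.0012)*np.sin(a),z])
            A,B=[cv2.getRectSubPix(g,(1,1),(float(x[0]),float(x[1])))[0,0] for x in(i,o)]
            v.append(abs(B-A) if min(A,B)>50 else 0)
        tot+=np.mean(np.minimum(v,40))
    return tot
def socket(P,im,q0,z=.054,span=.006):
    g=cv2.GaussianBlur(im,(3,3),0).max(2).astype(np.float32); best=[]
    for dx in np.arange(-span,span+1e-4,.0005):
        for dy in np.arange(-span,span+1e-4,.0005):
            q=(q0[0]+dx,q0[1]+dy); best.append((score(P,g,q,z,[(.0105,1),(.026,1)],48),*q))
    best.sort(reverse=True); return best
def blob(im,v0,v1,u0=230,u1=330):
    m=im.max(2)<55
    for v in range(v0,v1,4):
        c=np.where(m[v,u0:u1])[0]+u0
        if len(c): print(v,c.min(),c.max(),len(c))
E
python3 - <<'E'
from fit import *
# validation on known view
W=dict(np.load('w4.npz'));b=socket(W,cv2.imread('pics/w4raw.png'),(.626,-.088));print("check s2",[np.round(x,4) for x in b[:4]])
go([.512,.053,.16],-np.pi/2+.04)
P,im=shot('w8'); b=socket(P,im,(.512,.0589)); print("s3",[np.round(x,4) for x in b[:6]]); print("pred px",proj(P,[.512,.0589,.054]))
blob(im,200,262)
for x in(0,.003,.006):
  t=np.linspace(0,6.28,60);a=np.array([proj(P,toolpt([x+.015*np.cos(q),.015*np.sin(q),.0181])) for q in t]);print(x,a.min(0).round(1),a.max(0).round(1))
E
```

```text
check s2 [array([40.6688,  0.6275, -0.0865]), array([39.8405,  0.6275, -0.0875]), array([39.5805,  0.6295, -0.0865]), array([39.3238,  0.6285, -0.086 ])]
t 14.25 p [0.5111 0.0273 0.1657] yaw x -1.5325 tilt [ 4.0e-04 -1.9e-03  1.0e+00] w 0.0283 F [ 0.1  0.3 -0.9] j [ 0.05  0.28 -0.29  1.    0.   -1.56]
travel [-1.025 -0.075  0.228]
twist [ 0.016  0.003 -0.015]
s3 [array([22.2928,  0.5125,  0.0554]), array([21.864 ,  0.513 ,  0.0554]), array([21.3645,  0.5135,  0.0549]), array([21.2669,  0.513 ,  0.0534]), array([21.2017,  0.513 ,  0.0549]), array([21.1792,  0.513 ,  0.0544])]
pred px (np.float64(275.27903066134684), np.float64(236.6020352130774))
208 267 283 3
212 261 287 2
216 271 293 16
220 263 296 34
224 260 298 39
228 257 300 44
232 255 302 48
236 254 303 50
240 252 304 53
244 246 307 61
248 245 308 64
252 243 309 67
256 230 329 58
260 241 329 40
0 [251.9 219.2] [302.6 266.5]
0.003 [251.8 214.3] [302.7 262. ]
0.006 [251.7 209.2] [302.9 257.4]
```

```bash

python3 -m handwheel '{"travel":[[-0.6,0,0.2],[-0.55,-0.07,0.3],[0,0,0.2],[0,0,0],[0,0,0]],"twist":[[0.016,0,0],[0,0,0],[0,0,0],[0,0,0],[0,0,0]],"claw":[0,0,0,0,0]}' >/dev/null
python3 - <<'E'
from fit import *
go([.512,.0615,.1],-np.pi/2+.04)
P,im=shot('w9'); b=socket(P,im,(.5125,.058)); print("s3",[np.round(x,4) for x in b[:8]])
print("pred px",proj(P,[.512,.0589,.054])); print("stem",toolpt([.003,.0004,.04]).round(4))
E
```

```text
t 14.72 p [0.5126 0.0552 0.1486] yaw x -1.5334 tilt [3.0e-04 1.5e-03 1.0e+00] w 0.0285 F [-1.4 -0.5 -0.1] j [ 0.11  0.29 -0.32  0.96  0.   -1.5 ]
travel [-0.253  0.017  1.946]
twist [-0.012  0.002 -0.022]
s3 [array([42.6774,  0.5125,  0.0595]), array([42.6641,  0.513 ,  0.0595]), array([41.68  ,  0.5125,  0.059 ]), array([41.4596,  0.513 ,  0.059 ]), array([41.4473,  0.513 ,  0.06  ]), array([41.1182,  0.512 ,  0.0595]), array([40.8965,  0.513 ,  0.058 ]), array([40.7159,  0.5125,  0.058 ])]
pred px (np.float64(278.5521231048927), np.float64(213.23664903059557))
stem [0.5126 0.0522 0.1088]
```

Socket 3 fits at (0.5127,0.0594), which agrees with the 110 x 150 geometry from socket 2. Descending.

```bash

python3 -m handwheel '{"travel":[[-0.29,0,0.4],[0,0,0.6],[0,0,0.5],[0,0,0.2],[0,0,0]],"twist":[[0,0,0],[0,0,0],[0,0,0],[0,0,0],[0,0,0]],"claw":[0,0,0,0,0]}' >/dev/null
python3 -m handwheel '{"travel":[[0,0,0],[0,0,0]],"twist":[[0,0,0],[0,0,0]],"claw":[0,0]}' >/dev/null
python3 - <<'E'
from fit import *
go([.5127,.0624,.1],-np.pi/2+.04)
P,im=shot('w10'); b=socket(P,im,(.5127,.0594),span=.004); print("s3",[np.round(x,4) for x in b[:5]])
print("stem",toolpt([.003,.0004,.0401]).round(4)); blob(im,200,250)
E
```

```text
t 15.35 p [0.5128 0.0635 0.1063] yaw x -1.5324 tilt [0.001  0.0024 1.    ] w 0.0282 F [-0.2  0.  -1.2] j [ 0.12  0.33 -0.38  0.85  0.   -1.49]
travel [0.043 0.008 0.254]
twist [-0.02   0.008 -0.013]
s3 [array([37.2915,  0.5132,  0.0594]), array([36.9639,  0.5127,  0.0594]), array([36.5716,  0.5127,  0.0589]), array([36.3436,  0.5122,  0.0594]), array([36.2014,  0.5127,  0.0599])]
stem [0.5128 0.0605 0.0664]
216 264 283 6
220 263 293 31
224 260 298 39
228 257 301 45
232 255 303 49
236 254 304 51
240 252 304 53
244 245 307 60
248 244 308 65
```

```bash

python3 -m handwheel '{"travel":[[0.05,0,0.2],[0,0,0.2],[0,0,0.2],[0,0,0]],"twist":[[0,0,0],[0,0,0],[0,0,0],[0,0,0]],"claw":[0,0,0,0]}'
python3 -m handwheel '{"travel":[[0,0,0.2],[0,0,0.1],[0,0,0]],"twist":[[0,0,0],[0,0,0],[0,0,0]],"claw":[0,0,0]}'
```

```text
time_s: 15.73
ee_pos: [0.5118, 0.0621, 0.0897]
eef_rot: [-2.263, 2.178, 0.001]
contact_force: [1.0, -0.1, -0.9]
gripper_width: 0.0284
grasp_force: 58.9
time_s: 15.98
ee_pos: [0.5124, 0.0624, 0.0827]
eef_rot: [-2.263, 2.177, 0.0]
contact_force: [1.3, 1.3, -0.3]
gripper_width: 0.0285
grasp_force: 58.9
```

```bash

python3 -m handwheel '{"travel":[[0,0,0.2],[0,0,0.2],[0,0,0]],"twist":[[0,0,0],[0,0,0],[0,0,0]],"claw":[0,0,0]}'
python3 -m handwheel '{"travel":[[0,0,0.2],[0,0,0.15],[0,0,0]],"twist":[[0,0,0],[0,0,0],[0,0,0]],"claw":[0,0,0]}'
```

```text
time_s: 16.23
ee_pos: [0.5123, 0.0624, 0.0724]
eef_rot: [-2.263, 2.177, 0.0]
contact_force: [1.8, 1.0, -0.9]
gripper_width: 0.0284
grasp_force: 58.8
time_s: 16.48
ee_pos: [0.5129, 0.0622, 0.0708]
eef_rot: [-2.26, 2.175, -0.004]
contact_force: [-13.5, -0.9, 48.2]
gripper_width: 0.0284
grasp_force: 61.2
```

The foot seated (TCP z 0.0708, firm stop). I release it and rise, then measure the handle pad.

```bash

python3 -m handwheel '{"travel":[[0,0,-0.3],[0,0,0],[0,0,0],[0,0,0],[0,0,0]],"twist":[[0,0,0],[0,0,0],[0,0,0],[0,0,0],[0,0,0]],"claw":[0,0.6,0.6,0.6,0.6]}'
python3 -m handwheel '{"travel":[[0,0,-0.5],[0,0,-1],[0,0,-1],[0,0,-1],[0,0,-1]],"twist":[[0,0,0],[0,0,0],[0,0,0],[0,0,0],[0,0,0]],"claw":[0.6,0.6,0.6,0.6,0.6]}' >/dev/null
python3 -m handwheel '{"travel":[[0,0,-1],[0,0,-1],[0,0,-1],[0,0,0],[0,0,0]],"twist":[[0,0,0],[0,0,0],[0,0,0],[0,0,0],[0,0,0]],"claw":[0.6,0.6,0,0,0]}'
python3 - <<'E'
from fit import *
go([.505,.199,.25],-np.pi/2+.04)
Pt=imaging.camera_params('top'); print("pad ctr",ray(Pt,173,203.8,.172).round(4),"pred px rest",proj(Pt,[.5157,.1995,.172]))
P,im=shot('w11')
g=im.max(2).astype(int)
# fitted foot 3: dark side wall between base & top circles; socket ring refit
b=socket(P,im,(.5127,.0594),span=.003); print("ring",np.round(b[0],4))
for n,q in(("s3",(.5127,.0594)),("s2",(.628,-.0864)),("s4",(.5186,-.0908))):
  for z in(.06,.08,.1):
    # near (camera-side, -y) wall brightness
    u,v=proj(P,[q[0],q[1]-.015,z]); u,v=int(round(u)),int(round(v)); print(n,z,(u,v),g[v-1:v+2,u-2:u+3].mean().round() if 0<v<419 and 2<u<557 else None)
im=imaging.snapshot('scene')[:,:,::-1].copy();cv2.imwrite('pics/s11.png',im)
E
```

```text
time_s: 16.9
ee_pos: [0.5116, 0.0621, 0.0712]
eef_rot: [-2.264, 2.178, 0.001]
contact_force: [-0.8, 0.5, 0.1]
gripper_width: 0.0512
grasp_force: 0.0
time_s: 17.73
ee_pos: [0.513, 0.0621, 0.2602]
eef_rot: [-2.262, 2.176, -0.003]
contact_force: [-0.3, -0.2, 0.2]
gripper_width: 0.0153
grasp_force: 0.0
t 17.73 p [0.513  0.0621 0.2602] yaw x -1.5323 tilt [9.0e-04 3.4e-03 1.0e+00] w 0.0153 F [-0.3 -0.2  0.2] j [ 0.12  0.23 -0.1   1.23  0.   -1.49]
travel [-5.484  0.112  0.411]
twist [-0.028  0.008 -0.012]
pad ctr [0.5135 0.195  0.172 ] pred px rest (np.float64(171.26388548583358), np.float64(202.9597871475928))
ring [51.2043  0.5127  0.0589]
s3 0.06 (279, 170) 86.0
s3 0.08 (279, 173) 20.0
s3 0.1 (279, 176) 39.0
s2 0.06 (174, 27) 30.0
s2 0.08 (167, 20) 139.0
s2 0.1 (159, 12) 139.0
s4 0.06 (279, 26) 141.0
s4 0.08 (279, 20) 138.0
s4 0.1 (279, 12) 148.0
```

```bash

python3 -m handwheel '{"travel":[[-0.6,0.1,0],[-1,0.1,0],[-1,0,0],[-1,0,0],[-1,0,0]],"twist":[[0,0,0],[0,0,0],[0,0,0],[0,0,0],[0,0,0]],"claw":[0,0,0,0,0]}' >/dev/null
python3 -m handwheel '{"travel":[[-0.8,0,0.2],[0,0,0.8],[0,0,0.6],[0,0,0],[0,0,0]],"twist":[[0,0,0],[0,0,0],[0,0,0],[0,0,0],[0,0,0]],"claw":[0,0,0,0,0]}'
python3 - <<'E'
from fit import *
go([.504,.197,.18],-np.pi/2+.04)
Ps=imaging.camera_params('scene');im=imaging.snapshot('scene')[:,:,::-1].copy();cv2.imwrite('pics/s12.png',im)
h=cv2.cvtColor(cv2.imread('pics/scene0.png'),cv2.COLOR_BGR2HSV)
c=np.array([.5705,-.0135]);w=lambda x,y,z:[c[0]+.9992*x-.04*y,c[1]+.04*x+.9992*y,z]
print("post",[np.round(proj(Ps,w(-.055,.279,z))) for z in(.175,.133,.111,.05)])
x=cv2.resize(h,None,fx=1,fy=1)
for n,lo,hi in(("orange",(8,150,120),(18,255,255)),("green",(45,80,40),(80,255,255)),("red",(0,150,80),(6,255,255))):
    m=cv2.inRange(h,lo,hi)[165:225,365:425]; v,u=np.nonzero(m); print(n,len(v),(u.min()+365,u.max()+365,v.min()+165,v.max()+165) if len(v) else None)
E
```

```text
time_s: 18.67
ee_pos: [0.5003, 0.1962, 0.2175]
eef_rot: [2.262, -2.176, -0.003]
contact_force: [0.7, 0.0, 0.3]
gripper_width: -0.0002
grasp_force: 0.0
t 18.67 p [0.5003 0.1962 0.2175] yaw x -1.5319 tilt [-0.001  -0.0037  1.    ] w -0.0002 F [0.7 0.  0.3] j [ 0.37  0.29 -0.13  1.15  0.   -1.24]
travel [-0.027 -0.155  1.499]
twist [ 0.031 -0.008 -0.01 ]
post [array([398., 174.]), array([395., 187.]), array([394., 193.]), array([391., 210.])]
orange 34 (np.int64(386), np.int64(398), np.int64(179), np.int64(206))
green 68 (np.int64(370), np.int64(398), np.int64(165), np.int64(196))
red 60 (np.int64(389), np.int64(397), np.int64(194), np.int64(206))
```

```bash

python3 -m handwheel '{"travel":[[0,-0.15,0.6],[0,0,0.6],[0,0,0.3],[0,0,0.2],[0,0,0]],"twist":[[0,0,0],[0,0,0],[0,0,0],[0,0,0],[0,0,0]],"claw":[0,0,0,0,0]}'
python3 -m handwheel '{"travel":[[0,0,0.3],[0,0,0.3],[0,0,0.3],[0,0,0],[0,0,0]],"twist":[[0,0,0],[0,0,0],[0,0,0],[0,0,0],[0,0,0]],"claw":[0,0,0,0,0]}'
```

```text
time_s: 19.13
ee_pos: [0.5058, 0.1967, 0.1771]
eef_rot: [-2.263, 2.178, -0.001]
contact_force: [0.4, -0.6, 2.8]
gripper_width: -0.0003
grasp_force: 1.3
time_s: 19.55
ee_pos: [0.5065, 0.1974, 0.1558]
eef_rot: [-2.261, 2.176, -0.001]
contact_force: [-0.8, 0.2, 5.3]
gripper_width: 0.0004
grasp_force: 2.5
```

```bash

python3 -m handwheel '{"travel":[[0,0,0.25],[0,0,0.25],[0,0,0.2],[0,0,0],[0,0,0]],"twist":[[0,0,0],[0,0,0],[0,0,0],[0,0,0],[0,0,0]],"claw":[0,0,0,0,0]}'
```

```text
time_s: 19.97
ee_pos: [0.5061, 0.1974, 0.1386]
eef_rot: [-2.262, 2.176, -0.0]
contact_force: [-2.0, 0.2, 7.5]
gripper_width: -0.0
grasp_force: 3.5
```

```bash

python3 -m handwheel '{"travel":[[0,0,0.15],[0,0,0.15],[0,0,0],[0,0,0],[0,0,0]],"twist":[[0,0,0],[0,0,0],[0,0,0],[0,0,0],[0,0,0]],"claw":[0,0,0,0,0]}'
python3 - <<'E'
from fit import *
im=imaging.snapshot('scene')[:,:,::-1].copy();cv2.imwrite('pics/s13.png',im); P=imaging.camera_params('scene')
c=np.array([.5705,-.0135]);w=lambda x,y,z:[c[0]+.9992*x-.04*y,c[1]+.04*x+.9992*y,z]
print("tip px",{th:np.round(proj(P,w(.1-.16*np.cos(.42-th),.262,.1+.16*np.sin(.42-th))),1) for th in(.21,.28,.35)})
for f in('s12','s13'):
    a=cv2.imread(f'pics/{f}.png'); h=cv2.cvtColor(a,cv2.COLOR_BGR2HSV)
    for n,lo,hi in(("orange",(7,150,110),(18,255,255)),("green",(45,80,40),(80,255,255)),("red",(0,150,60),(6,255,255))):
        m=cv2.inRange(h,lo,hi)[170:220,384:402]; print(f,n,[(v+170,np.nonzero(m[v])[0].min()+384,np.nonzero(m[v])[0].max()+384) for v in range(50) if m[v].any()])
# scene check of feet: dark wall on +x side of each socket / rack hole
g=im.max(2)
for n,q in(("s2",(.628,-.0864)),("s3",(.5127,.0594)),("s1",(.6216,.0634)),("s4",(.5186,-.0908)),("rackC",(.5093,-.3848)),("rackA",(.5877,-.3689)),("rackB",(.4934,-.3064))):
    r=[]
    for z in(.065,.08,.095):
        u,v=proj(P,[q[0]+.015,q[1],z]);r.append(int(g[int(v)-1:int(v)+2,int(u)-1:int(u)+2].mean()))
    print(n,np.round(proj(P,[*q,.08])),r)
E
```

```text
time_s: 20.38
ee_pos: [0.5056, 0.1975, 0.1313]
eef_rot: [-2.262, 2.176, 0.001]
contact_force: [-3.0, 0.4, 8.3]
gripper_width: -0.0003
grasp_force: 4.0
tip px {0.21: array([389.7, 187. ]), 0.28: array([388.9, 189.9]), 0.35: array([388.1, 193. ])}
s12 orange [(179, np.int64(387), np.int64(395)), (180, np.int64(386), np.int64(395)), (181, np.int64(387), np.int64(390)), (192, np.int64(389), np.int64(389)), (193, np.int64(389), np.int64(390)), (194, np.int64(389), np.int64(391)), (195, np.int64(392), np.int64(392)), (197, np.int64(394), np.int64(398)), (198, np.int64(398), np.int64(398)), (199, np.int64(398), np.int64(398)), (201, np.int64(397), np.int64(397)), (202, np.int64(397), np.int64(397)), (203, np.int64(397), np.int64(397)), (206, np.int64(396), np.int64(396))]
s12 green [(187, np.int64(391), np.int64(391)), (188, np.int64(390), np.int64(392)), (189, np.int64(389), np.int64(393)), (190, np.int64(390), np.int64(394)), (191, np.int64(390), np.int64(398)), (192, np.int64(391), np.int64(398)), (193, np.int64(392), np.int64(398)), (194, np.int64(393), np.int64(398)), (195, np.int64(39
[... 1532 characters left out ...]
s13 red [(194, np.int64(390), np.int64(390)), (195, np.int64(389), np.int64(391)), (196, np.int64(389), np.int64(392)), (197, np.int64(389), np.int64(393)), (198, np.int64(389), np.int64(397)), (199, np.int64(389), np.int64(397)), (200, np.int64(389), np.int64(397)), (201, np.int64(389), np.int64(396)), (202, np.int64(390), np.int64(396)), (203, np.int64(390), np.int64(396)), (204, np.int64(391), np.int64(396)), (205, np.int64(392), np.int64(396)), (206, np.int64(393), np.int64(395))]
s2 [286. 245.] [61, 62, 72]
s3 [327. 212.] [58, 57, 59]
s1 [341. 236.] [61, 61, 61]
s4 [275. 221.] [58, 59, 61]
rackC [166. 233.] [48, 48, 47]
rackA [173. 251.] [128, 184, 188]
rackB [196. 226.] [135, 185, 167]
```

The pointer is at rows 189–192, inside the green (187–193). The pad force is about 8–9 N at z 0.131, which is mid green. All four sockets hold feet and one spare remains in the rack, so I hand in the job.

```bash
python3 -c "
from station import job
print(job.job_done())"
```

```text
the job is handed in; nothing more can be done
None
```

I handed the job in at about 20 s of the 53 s: both empty sockets have a foot pushed fully home, one spare is left in the rack, and the arm is still pressing the clamp handle with its pointer mid green. No verdict came back; my last check, from camera pixels, TCP height and force rather than a viewed picture, showed all four sockets filled.

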